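# Free the childproof front of a counter cupboard

### The job

The drop-down front of the small white cupboard stands a little open, held by the child-safety hook inside it. Reach down through the gap and feel along it for the sprung hook, press the hook down and pull the front towards you while it is down, then fold the front all the way down flat without forcing or slamming it. Let go at the end and do not disturb the glass tumbler, mug and salt shaker standing beside it.

Things in the scene. Friction and masses are not known exactly. Their poses are not given: they have to be found in the camera images.
- cupboard: White counter cupboard, fixed, 200 deep (x) x 320 wide (y) x 210 high, boards 12 thick. Origin: on the table under the middle of its open front; x points into the cupboard (away from the robot), y along its front, z up. Heights z below are in this frame.
- door (a joint): Angle (rad) of the wooden drop-down front, 316 wide, 178 long, 14 thick, hinged along its lower edge on its inner face at cupboard x=0, z=30. 0 = upright, shut; grows as its top comes towards the robot and down; 1.57 = flat, inner face up at z=30. Starts at 0.22 to 0.29; the hook catches at 0.30. Stiff hinge (0.42 N m): it stays where left; 3 N at its top moves it.
- door_edge (a point): Middle of the front's upper edge on its inner face, 178 from the hinge. The gap to reach through runs along the whole width between this edge and roof_edge, 40 to 55 wide at the top and about 10 less at the hook's height. Apart from the hook the gap is empty down to 70 below the roof's top. When the front lies flat the hook stands up about 70 from it.
- roof_edge (a point): Middle of the front edge of the cupboard's roof, on its top (cupboard x=2, y=0, z=210).
- keeper_mid (a point): Middle of the lower edge of the fixed aluminium keeper strip that hangs under the roof along the whole width (x=12 to 16, z=186 to 198). The hook's barb catches behind it; pressed about 9 mm down, it passes below.
- hook (a joint): Travel (m) of the hook: 0 = up, 0.016 = fully down; sprung, 4.5 N at the top, 8.5 N down. White plastic arm on the front, 26 wide (y), 6 thick, reaching 68 from the front's inner face into the cupboard, about level, top at z=184; base 8 thick, 40 wide, barb 10 high at the end. Where along the width it sits is not told: its middle is at y=-90 to +90 of the cupboard; feel or look for it.
- glass_tumbler: clear glass tumbler, 81 across, 91 high; loose bystander beside the cupboard; origin at the middle of its underside, z up.
- mug: cream mug with a handle, 78 across (116 with handle), 101 high; loose bystander beside the cupboard; origin at the middle of its underside, z up.
- salt_shaker: glass salt shaker with a grey cap, 44 across, 90 high; loose bystander beside the cupboard; origin at the middle of its underside, z up.

How it is judged (in metres and radians):
On the way, in this order (a step that is already met when the one before it is completed fails the run):
1. the hook is pressed down while the front is still held ajar (value of joint hook above 0.006 m and value of joint door below 0.34 rad), for 0.1 s.
2. the front has come free of the hook (value of joint door above 0.5 rad), for 0.1 s.
At the end, for the whole second after the job is handed in: The front is folded down flat (joint beyond 1.45 rad, at rest), the hook has sprung back up (less than 3 mm down), and the tumbler, mug and salt shaker stand within 30 mm of where they were (value of joint door above 1.45 rad and velocity of joint door below 0.05 rad/s and value of joint hook below 0.003 m and distance of each of glass_tumbler, mug, salt_shaker from where it was at the start of the episode below 0.03 m); the robot touches nothing.
It fails at once if the cupboard, its front or its hook is pushed with more than 70 N (contact force between any of the arm, the fingers and cupboard above 70 N).
It fails at once if the front slams (over 3 rad/s) (velocity of joint door above 3 rad/s).
It fails at once if a bystander is tipped over or pushed 30 mm away (angle between any of glass_tumbler, mug, salt_shaker's own z axis and vertical above 0.5 rad or distance of any of glass_tumbler, mug, salt_shaker from where it was at the start of the episode above 0.03 m).
It also fails if it takes over 48 s, if anything falls off the work surface, if the arm or the gripper's body presses on something with over 40 N, if the wrist force passes 120 N, or if a joint passes its speed limit or range.

### The arm

A 7-joint arm with a two-finger parallel gripper is mounted at the origin on a cart in front of the work surface, level with it; the furniture and walls round the work are solid. World frame = base frame: x ahead of the robot, y to its left, z up, the work surface at z = 0. Lengths are in m, angles in degrees, forces in N, time in s.
With the tool pointing down it reaches from about 0.425 to 0.95 m from the base axis. Payload 4.7 kg.
Tool frame: the origin (TCP) lies at the very end of the fingers, on their centre line; the grasp point (between the pads) lies grasp_offset behind it (grasp_offset is the distance from the TCP to the grasp point, in m); z points along the fingers, y is the line along which they close (so a half turn about z gives the same grasp; the last joint's range is limited). The gripper opens to 87 mm and grips with 3 to 60 N. Pads are 19 mm wide; open, the fingers measure 117 mm over their backs; the gripper's body (75 mm by 190 mm) begins 51 mm behind the grasp point.
Start: joints at [67.271, 26.849, -2.785, 87.806, 1.381, 65.374, -4.715], TCP at [0.243, -0.63, 0.198] pointing down, gripper open.
Joint ranges: [-148.3, 148.3], [-19.14, 114.17], [-79.39, 73.82], [5.75, 140.21], [-59.74, 239.74], [12.07, 113.84], [-152.46, 152.46]. Speed limits (degrees/s): [147.25, 147.25, 180, 180, 180, 180, 180].

### API

Orientations are given as a 3x3 rotation matrix whose columns are the frame's x, y, z axes.
In Python, from cell import get_state, get_image, camera_params, finish_job, grasp_offset gives the robot as it stands.
- The arm moves only by the shell command python3 -m pendant 'ROWS' [FORCE]. ROWS is a JSON object with one list for each field, all of the same length, 1 to 5, a row being the entries at one place: sx, sy, sz (the shift in cm), rx, ry, rz (a rotation vector in units of 10 degrees), jaw (the finger opening in m); each row is the pose to reach, as a shift and turn from the pose commanded when the command began, along the tool's axes at that moment; what a row does not reach only later rows make up. A row lasts 1/8 s, in which the tool goes at most 0.0625 m and 10.7 degrees, less where a joint would pass 70% of its speed; a pose out of reach is approached as far as the arm can. The fingers move at their own pace and stop on an object; FORCE is the grip in N (left out, the last holds). Time passes only in rows, so rows that do not move let the fingers close. It prints the time, the measured TCP pose, the force, the opening and the grip force at its end. Input that does not fit is refused with a message, and nothing moves.
- get_state(): the state, without advancing time (a new reading comes with each control period).
- get_image(name): name is "scene" or "top" or "wrist"; returns the picture (480x640x3 uint8, red, green, blue); there is no depth.
- camera_params(name): a dict with "fx", "fy", "cx", "cy" (pixels), "position" and "rotation" of the camera in the world. Camera axes: x right, y up, looking along -z (the intrinsics and any distortion apply to the point x, -y, -z); pixel columns grow to the right and rows downward; lengths in m; the calibration is good to about 2 mm. A picture is of the moment at which its call begins: read the wrist's pose just before it. camera_params takes no time and is no camera call; for the wrist camera it gives the pose at the moment of the call.
- finish_job(): hands the job in; it is judged then, once.
The state is a dict: "clock": time; "joint_positions": joint angles; "dq": joint speeds; "joint_torque": joint torques, N m; "tcp_pos": TCP position; "ee_rot": TCP orientation; "contact_force": force on the tool from outside, world axes, zero at the start; "torque": the same for the moment, N m; "width": finger opening in m; "finger_force": force on a finger pad.
Only numpy, scipy, OpenCV 4.12 (cv2) and the standard library are available. Lean on these libraries where they do the work, as an engineer would, in place of code of your own. Each camera call takes 0.05 s, during which the arm holds its last target. There are 200 camera calls.

## Working session

There is one attempt and no reset: what is moved stays moved. The work goes in short steps, Python scripts to look and compute and a shell command to move; the robot and the scene stay as the last step left them, time stands still between calls to the robot, and variables do not carry over. Pictures are saved under pics/ and viewed, at most 10 in all, crops included, and the job is handed in when it is done.

```bash
ls; mkdir -p pics; python3 - <<'E'
from cell import *
import cv2,numpy as np
for n in ["scene","top"]:
    cv2.imwrite(f"pics/{n}0.png",get_image(n)[:,:,::-1]); p=camera_params(n); print(n,p)
s=get_state();print(s['clock'],s['tcp_pos'],np.round(s['ee_rot'],4),grasp_offset,s['width'],s['contact_force'])
E
```

```text
pics
scene {'fx': 509.80240835042605, 'fy': 509.80240835042605, 'cx': 318.01264344969235, 'cy': 248.78779682752474, 'position': array([0.09925842, 0.91472684, 0.64210339]), 'rotation': array([[-0.89335996,  0.1984631 , -0.40313818],
       [-0.44927759, -0.37936016,  0.80884827],
       [ 0.00759197,  0.9037136 ,  0.42807019]])}
top {'fx': 442.162244169555, 'fy': 442.162244169555, 'cx': 324.9926045836174, 'cy': 233.60710750388682, 'position': array([0.33266984, 0.03061487, 1.19723176]), 'rotation': array([[-0.3890636 ,  0.89380175, -0.22304247],
       [-0.92120561, -0.37830559,  0.09091262],
       [-0.00312036,  0.24083876,  0.97056012]])}
0.1 [ 0.24247292 -0.62932852  0.196721  ] [[ 9.331e-01  3.595e-01 -7.000e-04]
 [ 3.595e-01 -9.331e-01  1.600e-03]
 [-0.000e+00 -1.800e-03 -1.000e+00]] 0.0187 0.08686520599441443 [ 0.58270312 -0.16848636  0.50115065]
```

View pics/scene0.png

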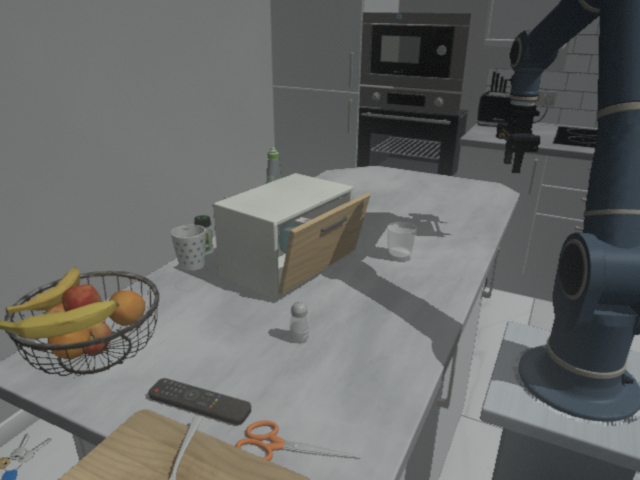

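View pics/top0.png

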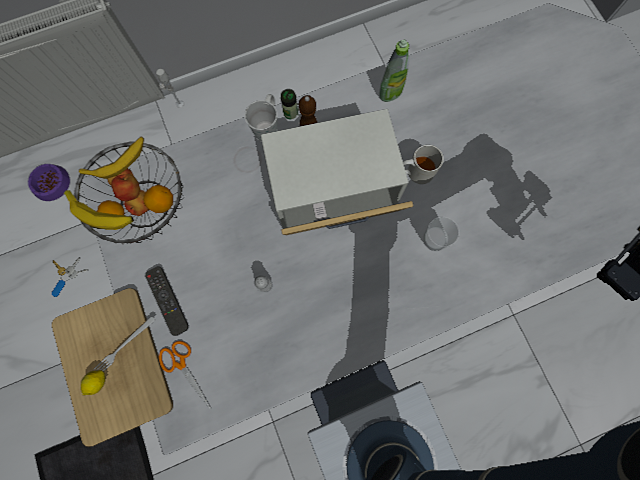

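The top view shows the roof with its front corners at about (285,210) and (407,185), the front's top edge from (283,232) to (412,205), and something white in the gap at (320,211). The tumbler is at (437,233), the mug at (428,160) and the shaker at (262,280). I'll enlarge the gap.

```bash
python3 - <<'E'
import cv2,numpy as np
a=cv2.imread("pics/top0.png")[165:250,255:455]; b=cv2.imread("pics/scene0.png")[165:300,205:375]
cv2.imwrite("pics/c1.png",cv2.resize(a,None,fx=4,fy=4,interpolation=2))
cv2.imwrite("pics/c2.png",cv2.resize(b,None,fx=4,fy=4,interpolation=2))
E
```

```text
(no output)
```

View pics/c1.png

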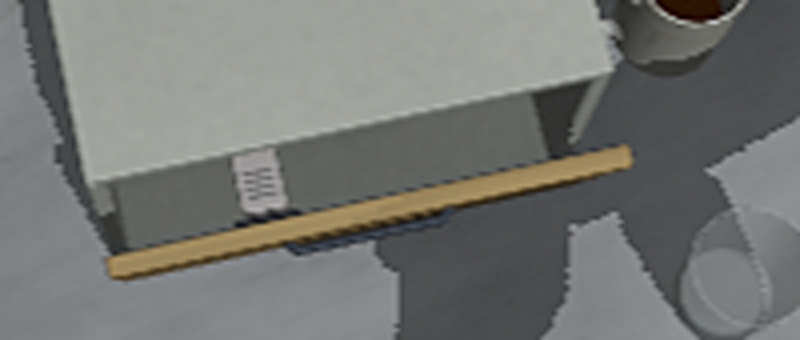

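View pics/c2.png

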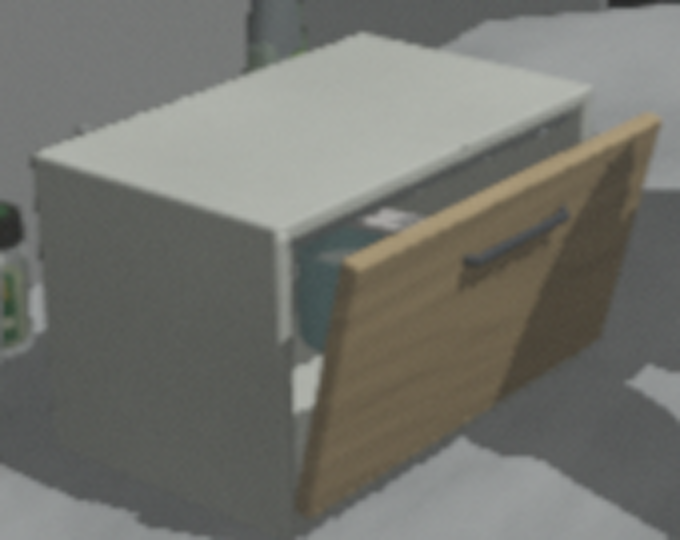

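The top crop shows the ridged white hook at (260,182), i.e. full (320,210.5), and the roof's front corners at crop (88,182) and (613,72). The front's inner top edge runs from (107,258) to (628,147). The scene crop shows the hook at (395,217), i.e. full (303.7,219).

```bash
cat > h.py <<'E'
from cell import *
import numpy as np
def ray(n,u,v):
    p=camera_params(n); d=p['rotation']@np.array([(u-p['cx'])/p['fx'],-(v-p['cy'])/p['fy'],-1]); return p['position'],d
def atz(n,u,v,z):
    o,d=ray(n,u,v); return o+d*(z-o[2])/d[2]
def c1(x,y): return 255+(x+.5)/4-.5,165+(y+.5)/4-.5
def c2(x,y): return 205+(x+.5)/4-.5,165+(y+.5)/4-.5
E
python3 - <<'E'
from h import *
L=atz('top',*c1(88,182),.21);R=atz('top',*c1(613,72),.21)
L2=atz('scene',*c2(280,232),.21);R2=atz('scene',*c2(590,90),.21)
BL=atz('top',263,136,.21);BR=atz('top',389,112,.21)
print("roof",L,R,L2,R2,np.linalg.norm(L-R),np.linalg.norm(L2-R2))
print("back",BL,BR)
ex=lambda a,b:(a-b)/np.linalg.norm(a-b)
for a,b in((L,R),(L2,R2),(BL,BR)): e=ex(a,b);print(np.degrees(np.arctan2(-e[0],e[1])))
a=ex((L+L2)/2,(R+R2)/2);m=(L+R+L2+R2)/4;yaw=np.arctan2(-a[0],a[1])
X=np.array([np.cos(yaw),np.sin(yaw),0]);Y=np.array([-X[1],X[0],0])
O=m-X*.002;O[2]=0;print("O",O,"yaw",np.degrees(yaw))
C=lambda p:np.round([(p-O)@X,(p-O)@Y,p[2]],4)
print("hook top",[C(atz('top',*c1(x,y),.184)) for x,y in((234,155),(276,150),(286,208),(242,212))],"scene",C(atz('scene',*c2(395,217),.184)))
# near & far door edge top
for z in(.2,.205):print("door",z,[C(atz('top',*c1(x,y),z)) for x,y in((107,258),(628,147))],[C(atz('scene',*c2(x,y),z)) for x,y in((345,266),(655,115))])
print("mug",C(atz('top',428,158,.1)),"tum",C(atz('top',435,233,.09)),C(atz('top',*c1(728,290),.0)),"salt",C(atz('top',262,282,.05)), C(atz('scene',299,338,0)))
E
```

```text
roof [0.65548442 0.02006244 0.21      ] [ 0.59760954 -0.2908768   0.21      ] [0.652307   0.02180965 0.21      ] [ 0.59804226 -0.28658773  0.21      ] 0.31627947825829555 0.3131351261634353
back [ 0.84396196 -0.01812168  0.21      ] [ 0.78280961 -0.32761708  0.21      ]
-10.54376322586325
-9.979451396147208
-11.176948046219072
O [ 0.6238928  -0.13354177  0.        ] yaw -10.26301688222821
hook top [array([0.0095, 0.0692, 0.184 ]), array([0.007 , 0.0439, 0.184 ]), array([-0.0297,  0.046 ,  0.184 ]), array([-0.0263,  0.0721,  0.184 ])] scene [0.004 0.051 0.184]
door 0.2 [array([-0.0409,  0.1554,  0.2   ]), array([-0.042 , -0.1585,  0.2   ])] [array([-0.0435,  0.1546,  0.2   ]), array([-0.0441, -0.1639,  0.2   ])]
door 0.205 [array([-0.0422,  0.1551,  0.205 ]), array([-0.0434, -0.1572,  0.205 ])] [array([-0.051 ,  0.1635,  0.205 ]), array([-0.0516, -0.1514,  0.205 ])]
mug [ 0.0931 -0.2601  0.1   ] tum [-0.1076 -0.2242  0.09  ] [-0.1031 -0.2525  0.    ] salt [-0.1279  0.2393  0.05  ] [-0.1287  0.2346  0.    ]
```

The rows are not in the units I measure in: shifts go in cm and turns go in units of 10 degrees. I convert before sending: 0.196 m is 19.6, 0.147 m is 14.7, 31.4 degrees is 3.14.

```bash
cat >> h.py <<'E'
yaw=np.radians(-10.26);O=np.array([.6239,-.1335,0])
RC=np.array([[np.cos(yaw),-np.sin(yaw),0],[np.sin(yaw),np.cos(yaw),0],[0,0,1]])
def rep(*t):
    s=get_state();p=RC.T@(s['tcp_pos']-O);A=RC.T@s['ee_rot']
    print(round(s['clock'],2),"cup",np.round(p,4),"toolC",np.round(A[:,1],3),np.round(A[:,2],3),"F",np.round(RC.T@s['contact_force'],1),"w",round(s['width'],4))
    for x in t: print("  to",x,"tool d",np.round(s['ee_rot'].T@RC@(np.array(x)-p),4))
    return s
E
python3 -m pendant '{"sx":[0,5,9.8,14.7,19.6],"sy":[0,-3.4,-6.8,-10.2,-13.6],"sz":[-6,-12,-12,-12,-12],"rx":[0,0,0,0,0],"ry":[0,0,0,0,0],"rz":[0,1,2,3,3.14],"jaw":[0,0,0,0,0]}' 10
python3 -c "
from h import *
s=rep((-.014,.058,.3));print(s['joint_positions'])"
```

```text
clock: 0.72
tcp_pos: [0.3731, -0.4374, 0.3177]
ee_rot: [[0.983, -0.181, 0.0], [-0.181, -0.983, -0.0], [0.0, 0.0, -1.0]]
contact_force: [1.0, 0.1, -0.2]
width: 0.0447
finger_force: 0.0
0.72 cup [-0.1927 -0.3437  0.3177] toolC [-0.003 -1.     0.   ] [ 0. -0. -1.] F [ 0.9  0.3 -0.2] w 0.0447
  to (-0.014, 0.058, 0.3) tool d [ 0.1775 -0.4022  0.0176]
[ 47.50656078  12.84428074  -2.67612204  92.12871044   0.61881042
  75.0185529  -55.69251826]
```

In the tool's units: -0.25 m is -25, -0.2 m is -20.

```bash
python3 -m pendant '{"sx":[2.2,4.4,6.6,8.8,11],"sy":[-5,-10,-15,-20,-25],"sz":[0,0,0,0,0],"rx":[0,0,0,0,0],"ry":[0,0,0,0,0],"rz":[0,0,0,0,0],"jaw":[0,0,0,0,0]}' >/dev/null
python3 -m pendant '{"sx":[2.2,4.4,6.7,6.7,6.7],"sy":[-5,-10,-15.2,-15.2,-15.2],"sz":[0,0,1,1.8,1.8],"rx":[0,0,0,0,0],"ry":[0,0,0,0,0],"rz":[0,0,0,0,0],"jaw":[0,0,0,0,0]}'
python3 - <<'E'
from h import *; import cv2
rep((-.014,.058,.2))
p=camera_params('wrist'); print(p)
cv2.imwrite('pics/w1.png',get_image('wrist')[:,:,::-1])
E
```

```text
clock: 1.98
tcp_pos: [0.6175, -0.076, 0.2982]
ee_rot: [[0.984, -0.179, -0.003], [-0.179, -0.984, -0.001], [-0.003, 0.001, -1.0]]
contact_force: [0.1, -1.3, 0.5]
width: 0.0003
finger_force: 0.0
1.98 cup [-0.0165  0.0554  0.2982] toolC [-0.001 -1.     0.001] [-0.003 -0.001 -1.   ] F [ 0.4 -1.3  0.5] w 0.0003
  to (-0.014, 0.058, 0.2) tool d [ 0.0028 -0.0027  0.0982]
{'fx': 423.71199698503483, 'fy': 423.71199698503483, 'cx': 317.547776405906, 'cy': 252.38166507985972, 'position': array([ 0.69822967, -0.09019062,  0.48471837]), 'rotation': array([[-0.17917004,  0.94039695,  0.28905307],
       [-0.98381737, -0.17162574, -0.05145862],
       [ 0.00121742, -0.29359528,  0.95592904]])}
```

View pics/w1.png

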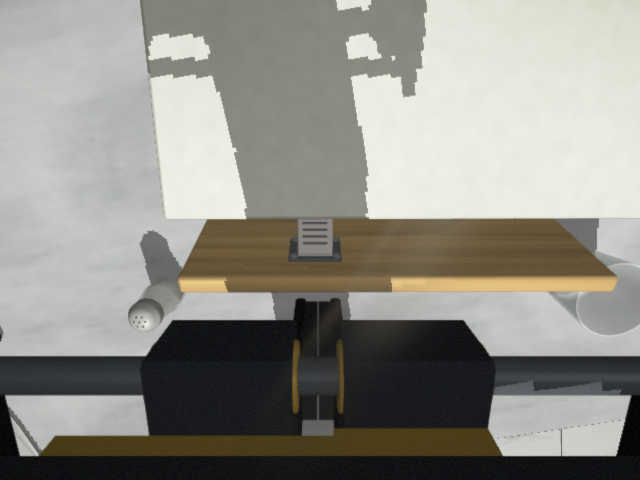

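The wrist picture shows the hook at columns 298–333, rows 219–257, with its dark base at row about 260. The roof's front edge is at row 219 with its left corner at (165,219), and the front's inner top edge runs along row 277 from (180) to (616).

```bash
python3 - <<'E'
from h import *
C=lambda p:np.round(RC.T@(p-O),4)
f=lambda u,v,z:C(atz('wrist',u,v,z))
print("roof",f(165,219,.21),f(600,219,.21)); print("door",f(180,277,.203),f(616,277,.203))
print("hook",f(298,219,.184),f(333,219,.184),f(298,257,.184),f(333,257,.184),"base",f(289,261,.184),f(341,261,.184))
E
```

```text
roof [0.0048 0.1559 0.21  ] [ 0.0039 -0.1332  0.21  ]
door [-0.0388  0.1524  0.203 ] [-0.0399 -0.1574  0.203 ]
hook [-0.0013  0.0688  0.184 ] [-0.0014  0.0434  0.184 ] [-0.0303  0.0693  0.184 ] [-0.0303  0.0432  0.184 ] base [-0.0334  0.0761  0.184 ] [-0.0335  0.0371  0.184 ]
```

In the tool's units: 0.003 m is 0.3, 0.104 m is 10.4.

```bash
python3 -m pendant '{"sx":[0.3,0.3,0.3,0.3,0.3],"sy":[-0.1,-0.1,-0.1,-0.1,-0.1],"sz":[4,8,9.8,10.4,10.4],"rx":[0,0,0,0,0],"ry":[0,0,0,0,0],"rz":[0,0,0,0,0],"jaw":[0,0,0,0,0]}'
python3 -c "
from h import *
rep()"
```

```text
clock: 2.65
tcp_pos: [0.6222, -0.0754, 0.1967]
ee_rot: [[0.984, -0.18, 0.002], [-0.18, -0.984, -0.0], [0.002, -0.0, -1.0]]
contact_force: [0.5, 0.1, 0.2]
width: 0.0005
finger_force: 0.0
2.65 cup [-0.0121  0.0568  0.1967] toolC [-0.002 -1.    -0.   ] [ 0.002  0.    -1.   ] F [0.4 0.2 0.2] w 0.0005
```

In the tool's units: 0.018 m is 1.8, 0.016 m is 1.6.

```bash
python3 -m pendant '{"sx":[-0.1,-0.1,-0.1,-0.1,-0.1],"sy":[0,0,0,0,0],"sz":[0.5,0.9,1.3,1.6,1.8],"rx":[0,0,0,0,0],"ry":[0,0,0,0,0],"rz":[0,0,0,0,0],"jaw":[0,0,0,0,0]}'
python3 -c "
from h import *
rep()"
```

```text
clock: 3.28
tcp_pos: [0.6205, -0.0748, 0.1773]
ee_rot: [[0.984, -0.179, -0.0], [-0.179, -0.984, -0.0], [-0.0, 0.0, -1.0]]
contact_force: [-0.2, -0.3, -0.3]
width: 0.0009
finger_force: 0.0
3.27 cup [-0.0138  0.0571  0.1773] toolC [-0.001 -1.     0.   ] [-0. -0. -1.] F [-0.2 -0.4 -0.3] w 0.0009
```

```bash
python3 -m pendant '{"sx":[0,0,0],"sy":[0,0,0],"sz":[0.2,0.4,0.6],"rx":[0,0,0],"ry":[0,0,0],"rz":[0,0,0],"jaw":[0,0,0]}'
python3 - <<'E'
from h import *; import cv2
rep()
a=get_image('wrist')[150:350,200:440,::-1]
b=get_image('top')[165:250,255:405,::-1]
a=cv2.resize(a,None,fx=2,fy=2,interpolation=2);b=cv2.resize(b,(480,272),interpolation=2)
cv2.imwrite('pics/w2.png',np.hstack([a[:272+128],np.vstack([b,np.zeros((128,480,3),np.uint8)])])[:, :800])
E
```

```text
clock: 3.65
tcp_pos: [0.6206, -0.0748, 0.1715]
ee_rot: [[0.984, -0.179, 0.0], [-0.179, -0.984, -0.0], [0.0, 0.0, -1.0]]
contact_force: [-0.3, 0.4, -0.8]
width: 0.0007
finger_force: 0.0
3.65 cup [-0.0138  0.0572  0.1715] toolC [-0.001 -1.     0.   ] [ 0. -0. -1.] F [-0.4  0.4 -0.8] w 0.0007
```

View pics/w2.png

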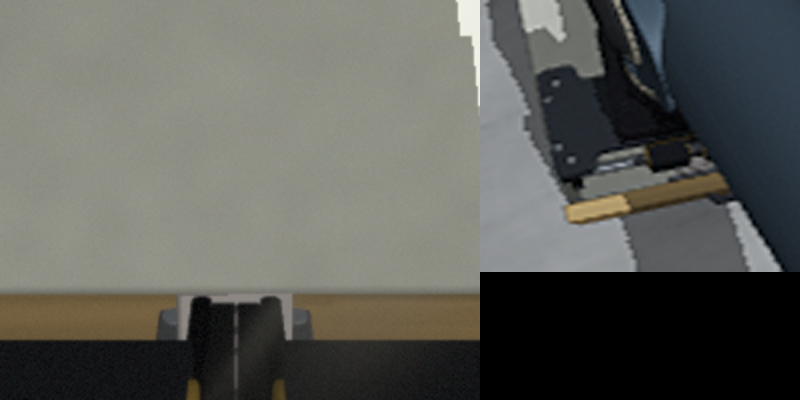

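The fingers are centred over the white hook, which shows either side of them, but no force is felt yet. I'll carry on down gently.

In the tool's units: 0.004 m is 0.4, 0.002 m is 0.2.

```bash
python3 -m pendant '{"sx":[0,0],"sy":[0,0],"sz":[0.2,0.4],"rx":[0,0],"ry":[0,0],"rz":[0,0],"jaw":[0,0]}'|grep -E "tcp|force"; python3 -m pendant '{"sx":[0,0],"sy":[0,0],"sz":[0.2,0.4],"rx":[0,0],"ry":[0,0],"rz":[0,0],"jaw":[0,0]}'|grep -E "tcp|force"
python3 -c "
from h import *
s=rep();print(s['joint_torque'],s['torque'])"
```

```text
tcp_pos: [0.6205, -0.0748, 0.1675]
contact_force: [0.5, -0.9, 0.5]
finger_force: 0.0
tcp_pos: [0.6205, -0.0748, 0.1635]
contact_force: [-1.3, 0.0, 0.2]
finger_force: 0.0
4.25 cup [-0.0138  0.0571  0.1635] toolC [-0.001 -1.     0.   ] [ 0. -0. -1.] F [-1.2 -0.2  0.2] w 0.0004
[ 1.02493895e-02 -4.70134306e+01 -2.58459404e+00 -2.24012178e+01
 -9.17596364e-03 -5.67881274e-02  4.08606516e-03] [ 0.06309023 -0.03996698  0.00180979]
```

```bash
python3 - <<'E'
from h import *; import cv2
p=camera_params('wrist'); s=get_state()
def pr(X):
    q=p['rotation'].T@(X-p['position']); return p['cx']+p['fx']*q[0]/-q[2], p['cy']-p['fy']*q[1]/-q[2], -q[2]
W=lambda x,y,z:O+RC@np.array([x,y,z])
print("tip",pr(s['tcp_pos']))
for x,y,z in((0,.056+.013,.184),(0,.056-.013,.184),(0,.069,.165),(0,.043,.165),(.002,.1,.21),(-.029,.076,.184),(-.04,0,.203),(-.036,0,.184)):print((x,y,z),np.round(pr(W(x,y,z)),3))
a=get_image('wrist')[260:360,240:400,::-1]
cv2.imwrite('pics/w3.png',cv2.resize(a,None,fx=5,fy=5,interpolation=2))
E
```

```text
tip (np.float64(318.27722614871874), np.float64(301.7173865746289), np.float64(0.20235820739026358))
(0, 0.069, 0.184) [2.90156e+02 2.91156e+02 1.79000e-01]
(0, 0.043000000000000003, 0.184) [3.51809e+02 2.91100e+02 1.79000e-01]
(0, 0.069, 0.165) [2.92681e+02 2.75680e+02 1.97000e-01]
(0, 0.043, 0.165) [3.48641e+02 2.75629e+02 1.97000e-01]
(0.002, 0.1, 0.21) [1.99891e+02 3.13297e+02 1.53000e-01]
(-0.029, 0.076, 0.184) [2.75602e+02 3.52247e+02 1.87000e-01]
(-0.04, 0, 0.203) [4.59054e+02 4.00284e+02 1.72000e-01]
(-0.036, 0, 0.184) [4.46313e+02 3.66026e+02 1.89000e-01]
```

View pics/w3.png

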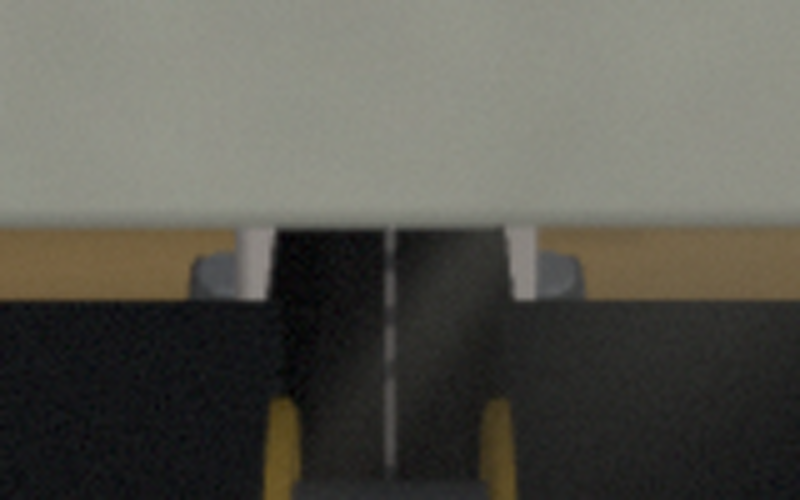

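```bash
python3 -m pendant '{"sx":[0,0],"sy":[0,0],"sz":[0.1,0.2],"rx":[0,0],"ry":[0,0],"rz":[0,0],"jaw":[0,0]}'|grep -E "tcp|t_force"; python3 -m pendant '{"sx":[0,0],"sy":[0,0],"sz":[0.1,0.2],"rx":[0,0],"ry":[0,0],"rz":[0,0],"jaw":[0,0]}'|grep -E "tcp|t_force"; python3 -m pendant '{"sx":[0,0,0],"sy":[0,0,0],"sz":[0.1,0.2,0.2],"rx":[0,0,0],"ry":[0,0,0],"rz":[0,0,0],"jaw":[0,0,0]}'|grep -E "tcp|t_force"
```

```text
tcp_pos: [0.6206, -0.0748, 0.1616]
contact_force: [0.0, 0.1, -0.5]
tcp_pos: [0.6206, -0.0748, 0.1603]
contact_force: [-2.0, 0.4, 5.5]
tcp_pos: [0.6204, -0.0748, 0.1578]
contact_force: [-2.1, 0.7, 4.6]
```

Contact at z≈0.160 with about 5 N, which matches the sprung hook's preload. I'll press on.

In the tool's units: 0.004 m is 0.4, 0.002 m is 0.2.

```bash
python3 -m pendant '{"sx":[0,0],"sy":[0,0],"sz":[0.2,0.4],"rx":[0,0],"ry":[0,0],"rz":[0,0],"jaw":[0,0]}'|grep -E "tcp|t_force"; python3 -m pendant '{"sx":[0,0],"sy":[0,0],"sz":[0.2,0.4],"rx":[0,0],"ry":[0,0],"rz":[0,0],"jaw":[0,0]}'|grep -E "tcp|t_force"; python3 - <<'E'
from h import *; import cv2
rep()
a=get_image('wrist')[250:370,240:400,::-1]
b=get_image('scene')[170:290,215:375,::-1]
cv2.imwrite('pics/w4.png',cv2.resize(np.hstack([a,b]),None,fx=2.5,fy=2.5,interpolation=2))
E
```

```text
tcp_pos: [0.6202, -0.0747, 0.1538]
contact_force: [-2.8, -0.5, 5.8]
tcp_pos: [0.62, -0.0747, 0.1499]
contact_force: [-4.4, 0.0, 7.1]
5.67 cup [-0.0144  0.0571  0.1499] toolC [-0.001 -1.     0.   ] [-0.001 -0.    -1.   ] F [-4.3 -0.8  7.1] w 0.0006
```

View pics/w4.png

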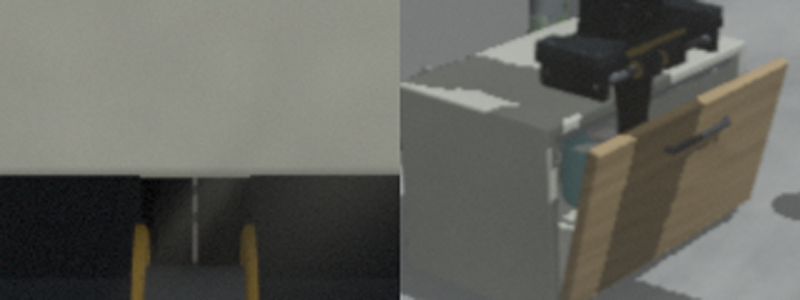

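The scene view shows the fingers in the gap and the front still ajar. Force has risen by about 0.24 N/mm, so this is the hook spring, now about 10.5 mm down. I'll press 2 mm more, then pull.

In the tool's units: -0.015 m is -1.5, -0.011 m is -1.1.

```bash
python3 -m pendant '{"sx":[0,-0.3,-0.7,-1.1,-1.5],"sy":[0,0,0,0,0],"sz":[0.1,0.2,0.2,0.3,0.3],"rx":[0,0,0,0,0],"ry":[0,0,0,0,0],"rz":[0,0,0,0,0],"jaw":[0,0,0,0,0]}'|grep -E "tcp|t_force"; python3 -c "
from h import *
rep()"
```

```text
tcp_pos: [0.6078, -0.0725, 0.148]
contact_force: [0.7, -0.8, 7.0]
6.4 cup [-0.0267  0.0572  0.148 ] toolC [-0.001 -1.    -0.   ] [ 0.005  0.    -1.   ] F [ 0.8 -0.6  7. ] w 0.0004
```

```bash
python3 -m pendant '{"sx":[-0.4,-0.8,-1.2],"sy":[0,0,0],"sz":[0,0.1,0.1],"rx":[0,0,0],"ry":[0,0,0],"rz":[0,0,0],"jaw":[0,0,0]}'|grep -E "tcp|t_force";python3 -m pendant '{"sx":[-0.4,-0.8,-1.2],"sy":[0,0,0],"sz":[0,0.1,0.2],"rx":[0,0,0],"ry":[0,0,0],"rz":[0,0,0],"jaw":[0,0,0]}'|grep -E "tcp|t_force"; python3 - <<'E'
from h import *; import cv2
rep()
a=get_image('wrist')[250:370,240:400,::-1]
b=get_image('scene')[170:290,215:375,::-1]
cv2.imwrite('pics/w5.png',cv2.resize(np.hstack([a,b]),None,fx=2.5,fy=2.5,interpolation=2))
E
```

```text
tcp_pos: [0.5959, -0.0703, 0.1469]
contact_force: [0.6, -0.2, 7.3]
tcp_pos: [0.5837, -0.0681, 0.1447]
contact_force: [-1.2, -0.3, 6.5]
7.15 cup [-0.0512  0.0572  0.1447] toolC [-0.001 -1.    -0.   ] [ 0.004  0.    -1.   ] F [-1.2 -0.5  6.5] w 0.0004
```

View pics/w5.png

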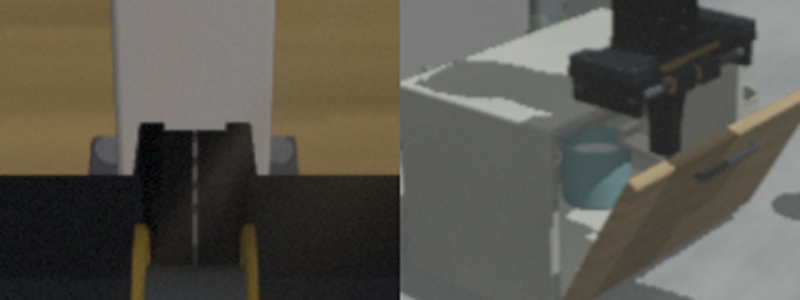

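The scene view shows the front clearly out and the hook arm under the fingertips with no roof over it, so it has passed the keeper. I'll keep pulling.

In the tool's units: -0.025 m is -2.5, -0.02 m is -2.

```bash
python3 -m pendant '{"sx":[-0.5,-1,-1.5,-2,-2.5],"sy":[0,0,0,0,0],"sz":[0.1,0.3,0.5,0.7,0.9],"rx":[0,0,0,0,0],"ry":[0,0,0,0,0],"rz":[0,0,0,0,0],"jaw":[0,0,0,0,0]}'|grep -E "tcp|t_force";python3 -m pendant '{"sx":[-0.5,-1,-1.5,-2,-2.5],"sy":[0,0,0,0,0],"sz":[0.2,0.5,0.7,1,1.3],"rx":[0,0,0,0,0],"ry":[0,0,0,0,0],"rz":[0,0,0,0,0],"jaw":[0,0,0,0,0]}'|grep -E "tcp|t_force"; python3 - <<'E'
from h import *; import cv2
rep()
a=get_image('wrist')[::-1][::-1,:,::-1]
b=get_image('scene')[140:320,185:425,::-1]
cv2.imwrite('pics/w6.png',np.hstack([cv2.resize(a,(400,300)),cv2.resize(b,(400,300),interpolation=2)]))
E
```

```text
tcp_pos: [0.558, -0.0635, 0.1351]
contact_force: [-0.7, 0.5, 5.9]
tcp_pos: [0.5324, -0.0588, 0.1215]
contact_force: [-2.9, -0.1, 4.8]
8.5 cup [-0.1034  0.0572  0.1215] toolC [-0.001 -1.     0.   ] [-0.001 -0.    -1.   ] F [-2.8 -0.6  4.8] w 0.0002
```

View pics/w6.png

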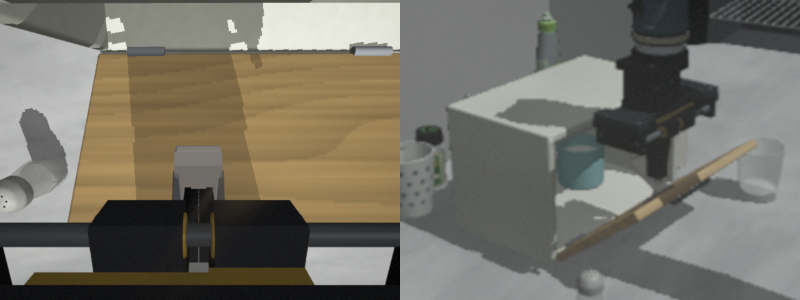

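The front stands at about 1 rad with the fingers on the hook. I'll lift off, move sideways clear of the hook, and push the front down from above.

In the tool's units: 0.12 m is 12, -0.1 m is -10.

```bash
python3 -m pendant '{"sx":[-0.2,-1,-1.5,-1.5,-1.5],"sy":[0,0,0,6,12],"sz":[-2,-6,-10,-10,-10],"rx":[0,0,0,0,0],"ry":[0,0,0,0,0],"rz":[0,0,0,0,0],"jaw":[0,0,0,0,0]}'|grep -E "tcp|t_force"; python3 -m pendant '{"sx":[0,0,0,0],"sy":[1.2,1.2,1.2,1.2],"sz":[0,4,8,9],"rx":[0,0,0,0],"ry":[0,0,0,0],"rz":[0,0,0,0],"jaw":[0,0,0,0]}'|grep -E "tcp|t_force";python3 - <<'E'
from h import *; import cv2
rep()
b=get_image('scene')[140:320,185:425,::-1]
cv2.imwrite('pics/w7.png',cv2.resize(b,(480,360),interpolation=2))
E
```

```text
tcp_pos: [0.4975, -0.1754, 0.2221]
contact_force: [0.6, -0.3, -0.7]
tcp_pos: [0.4932, -0.1848, 0.129]
contact_force: [0.2, -0.2, 1.6]
9.72 cup [-0.1195 -0.0737  0.129 ] toolC [ 0.    -1.    -0.001] [-0.004  0.001 -1.   ] F [ 0.2 -0.2  1.6] w 0.0005
```

View pics/w7.png

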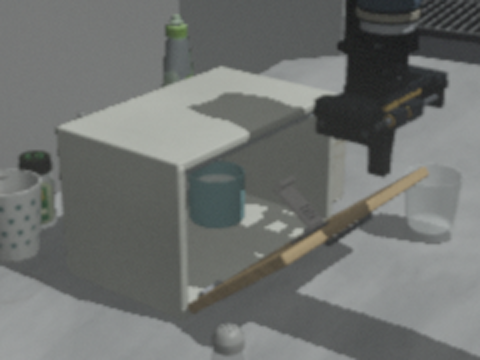

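The hook is free and the fingers are above the front, away from it. Now I'll push down slowly.

```bash
for i in 1; do python3 -m pendant '{"sx":[0,0,0,0,0],"sy":[0,0,0,0,0],"sz":[1,2,3,3.8,4.6],"rx":[0,0,0,0,0],"ry":[0,0,0,0,0],"rz":[0,0,0,0,0],"jaw":[0,0,0,0,0]}'|grep -E "tcp|t_force"; done; python3 -m pendant '{"sx":[0,0,0,0,0],"sy":[0,0,0,0,0],"sz":[0.7,1.4,2.1,2.8,3.4],"rx":[0,0,0,0,0],"ry":[0,0,0,0,0],"rz":[0,0,0,0,0],"jaw":[0,0,0,0,0]}'|grep -E "tcp|t_force"
```

```text
tcp_pos: [0.4947, -0.1861, 0.0853]
contact_force: [-0.3, 0.9, -0.1]
tcp_pos: [0.4945, -0.186, 0.0511]
contact_force: [0.3, -0.1, 0.3]
```

In the tool's units: 0.012 m is 1.2, 0.008 m is 0.8.

```bash
python3 -m pendant '{"sx":[0,0,0],"sy":[0,0,0],"sz":[0.4,0.8,1.2],"rx":[0,0,0],"ry":[0,0,0],"rz":[0,0,0],"jaw":[0,0,0]}'|grep -E "tcp|t_force"; python3 - <<'E'
from h import *; import cv2
rep()
a=get_image('wrist')[:,:,::-1]
b=get_image('scene')[140:320,185:425,::-1]
cv2.imwrite('pics/w8.png',np.hstack([cv2.resize(a,(400,300)),cv2.resize(b,(400,300),interpolation=2)]))
E
```

```text
tcp_pos: [0.4946, -0.1861, 0.0394]
contact_force: [-0.1, -0.2, 0.7]
11.4 cup [-0.1178 -0.0748  0.0394] toolC [-0.001 -1.     0.   ] [ 0. -0. -1.] F [-0.  -0.2  0.7] w 0.0003
```

View pics/w8.png

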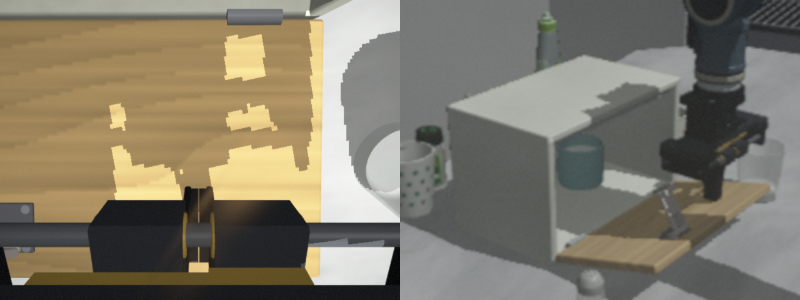

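The front is nearly flat, and the tumbler, mug and shaker still stand. I'll push gently on until the stop is felt.

```bash
python3 -m pendant '{"sx":[0,0],"sy":[0,0],"sz":[0.3,0.5],"rx":[0,0],"ry":[0,0],"rz":[0,0],"jaw":[0,0]}'|grep -E "tcp|t_force"; python3 -m pendant '{"sx":[0,0],"sy":[0,0],"sz":[0.2,0.4],"rx":[0,0],"ry":[0,0],"rz":[0,0],"jaw":[0,0]}'|grep -E "tcp|t_force";
```

```text
tcp_pos: [0.4946, -0.1861, 0.0345]
contact_force: [0.0, 1.0, 1.1]
tcp_pos: [0.4946, -0.1861, 0.0305]
contact_force: [-0.3, -0.2, 0.7]
```

In the tool's units: 0.002 m is 0.2, 0.001 m is 0.1.

```bash
python3 -m pendant '{"sx":[0,0,0],"sy":[0,0,0],"sz":[0.1,0.2,0.2],"rx":[0,0,0],"ry":[0,0,0],"rz":[0,0,0],"jaw":[0,0,0]}'|grep -E "tcp|t_force"; python3 -m pendant '{"sx":[0,0,0],"sy":[0,0,0],"sz":[0.1,0.2,0.2],"rx":[0,0,0],"ry":[0,0,0],"rz":[0,0,0],"jaw":[0,0,0]}'|grep -E "tcp|t_force"; python3 -m pendant '{"sx":[0,0,0],"sy":[0,0,0],"sz":[0.1,0.2,0.2],"rx":[0,0,0],"ry":[0,0,0],"rz":[0,0,0],"jaw":[0,0,0]}'|grep -E "tcp|t_force"
```

```text
tcp_pos: [0.4945, -0.186, 0.0285]
contact_force: [1.2, 0.2, -0.1]
tcp_pos: [0.4945, -0.1861, 0.0265]
contact_force: [-0.4, 0.1, 0.4]
tcp_pos: [0.4945, -0.186, 0.0245]
contact_force: [-0.8, 0.1, 0.3]
```

```bash
python3 -m pendant '{"sx":[0,0,0],"sy":[0,0,0],"sz":[0.2,0.4,0.5],"rx":[0,0,0],"ry":[0,0,0],"rz":[0,0,0],"jaw":[0,0,0]}'|grep -E "tcp|t_force"; python3 -m pendant '{"sx":[0,0,0],"sy":[0,0,0],"sz":[0.1,0.3,0.3],"rx":[0,0,0],"ry":[0,0,0],"rz":[0,0,0],"jaw":[0,0,0]}'|grep -E "tcp|t_force"; python3 -m pendant '{"sx":[0,0,0],"sy":[0,0,0],"sz":[0.1,0.2,0.2],"rx":[0,0,0],"ry":[0,0,0],"rz":[0,0,0],"jaw":[0,0,0]}'|grep -E "tcp|t_force"
```

```text
tcp_pos: [0.4944, -0.186, 0.0194]
contact_force: [-0.7, -0.7, -0.3]
tcp_pos: [0.4945, -0.186, 0.0164]
contact_force: [0.2, -0.4, -0.2]
tcp_pos: [0.4946, -0.186, 0.0145]
contact_force: [-0.3, 0.4, -0.1]
```

In the tool's units: 0.002 m is 0.2, 0.001 m is 0.1.

```bash
python3 -m pendant '{"sx":[0,0,0],"sy":[0,0,0],"sz":[0.1,0.2,0.2],"rx":[0,0,0],"ry":[0,0,0],"rz":[0,0,0],"jaw":[0,0,0]}'|grep -E "tcp|t_force"; python3 -m pendant '{"sx":[0,0,0],"sy":[0,0,0],"sz":[0.1,0.2,0.2],"rx":[0,0,0],"ry":[0,0,0],"rz":[0,0,0],"jaw":[0,0,0]}'|grep -E "tcp|t_force"; python3 -m pendant '{"sx":[0,0,0],"sy":[0,0,0],"sz":[0.1,0.2,0.2],"rx":[0,0,0],"ry":[0,0,0],"rz":[0,0,0],"jaw":[0,0,0]}'|grep -E "tcp|t_force"
```

```text
tcp_pos: [0.4945, -0.186, 0.0125]
contact_force: [-0.3, -0.8, -0.5]
tcp_pos: [0.4945, -0.186, 0.0105]
contact_force: [-0.8, -0.4, 0.2]
tcp_pos: [0.4945, -0.186, 0.0085]
contact_force: [-0.4, 0.7, -0.3]
```

In the tool's units: 0.002 m is 0.2, 0.001 m is 0.1.

```bash
python3 -m pendant '{"sx":[0,0,0],"sy":[0,0,0],"sz":[0.1,0.2,0.2],"rx":[0,0,0],"ry":[0,0,0],"rz":[0,0,0],"jaw":[0,0,0]}'|grep -E "tcp|t_force"; python3 -m pendant '{"sx":[0,0,0],"sy":[0,0,0],"sz":[0.1,0.2,0.2],"rx":[0,0,0],"ry":[0,0,0],"rz":[0,0,0],"jaw":[0,0,0]}'|grep -E "tcp|t_force"
```

```text
tcp_pos: [0.4945, -0.186, 0.0065]
contact_force: [-0.4, 0.2, 0.5]
tcp_pos: [0.4946, -0.1861, 0.0056]
contact_force: [-3.0, 1.2, 9.1]
```

A 9 N reaction at the flat stop, and the height offset matches the earlier hook contact. I'll lift clear and hand in.

The rows are not in the units I measure in: shifts go in cm and turns go in units of 10 degrees. I convert before sending: -0.22 m is -22, -0.18 m is -18.

```bash
python3 -m pendant '{"sx":[0,0,0,0,0],"sy":[0,0,0,0,0],"sz":[-1,-6,-12,-18,-22],"rx":[0,0,0,0,0],"ry":[0,0,0,0,0],"rz":[0,0,0,0,0],"jaw":[0,0,0,0,0]}'|grep -E "tcp|t_force"; python3 -m pendant '{"sx":[0,0,0],"sy":[0,0,0],"sz":[0,0,0],"rx":[0,0,0],"ry":[0,0,0],"rz":[0,0,0],"jaw":[0,0,0]}'|grep -E "clock|tcp|t_force"; python3 - <<'E'
from h import *
# door far corner check: where wood ends in the top picture along cupboard y=+0.12 (colour test), lit for z=0.03
im=get_image('top').astype(int)
p=camera_params('top')
for yy in(-.12,.1,.13):
    r=[]
    for x in np.arange(-.22,-.08,.002):
        q=p['rotation'].T@(O+RC@np.array([x,yy,.03])-p['position']);u=p['cx']+p['fx']*q[0]/-q[2];v=p['cy']-p['fy']*q[1]/-q[2]
        c=im[int(round(v)),int(round(u))]
        if c[0]-c[2]>25:r.append(x)
    print(yy,"wood from x",round(min(r),3) if r else None)
E
```

```text
tcp_pos: [0.4954, -0.1862, 0.2282]
contact_force: [-0.3, 0.6, 0.2]
clock: 17.12
tcp_pos: [0.4935, -0.1858, 0.223]
contact_force: [0.2, 0.1, 0.9]
-0.12 wood from x -0.176
0.1 wood from x -0.176
0.13 wood from x -0.178
```

The front's edge lies at x = -0.177, which is what a fully flat front should give. I'll hand in.

```bash
python3 -c "
from cell import *
print(finish_job())"
```

```text
the job is handed in; nothing more can be done
None
```

The job is handed in at about 17 s: the hook was pressed and released, the front is folded flat, the arm is clear, and the bystanders looked undisturbed in the last picture; no verdict came back, and I viewed 12 pictures against the limit of 10.

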